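# Tip the guide rollers off the sorting board, then tray the modules

## Robot

A 6-joint arm with a two-finger parallel gripper is mounted at the origin on the work surface. World frame = base frame: x ahead of the robot, y to its left, z up, the work surface at z = 0. Lengths are in m, angles in degrees, forces in N, time in s.
With the tool pointing down it reaches from about 0.4 to 0.825 m from the base axis. Payload 7 kg.
Tool frame: the origin (TCP) lies midway between the tips of the shut fingers; the grasp point (between the pads) lies 19 mm behind it; z points along the fingers, y is the line along which they close (so a half turn about z gives the same grasp; the last joint's range is limited). The gripper opens to 88 mm and grips with 3 to 60 N. Pads are 19 mm wide; open, the fingers measure 130 mm over their backs; the gripper's body (78 mm by 193 mm) begins 47 mm behind the grasp point.
Start: joints at [86.923, 20.546, 0.682, 0, -70.136, -16.507], TCP at [0.226, 0.636, 0.227] pointing down, gripper open.
Joint ranges: [-176.03, 176.03], [-82.01, 121.73], [-58.28, 71.71], [-173.87, 95.51], [-174.79, -0.11], [-173.66, 173.66]. Speed limits (degrees/s): [136.94, 136.94, 172.46, 180, 180, 180].

## Interface

Orientations are given as a 3x3 rotation matrix whose columns are the frame's x, y, z axes.
In Python, from rig import robot gives the robot as it stands. Calls block until the motion is done:
- robot.goto(position, orientation): joint-space move of the TCP to a pose.
- robot.servo_line(position, ori=None, speed=0.15): straight line of the TCP; ori=None keeps the orientation; speed is the mean speed in m/s.
- robot.movej(angles): joint-space move.
- robot.move_gripper(opening): opening from 0.0 (shut) to 1.0 (fully open); the grip force is fixed at half the most; returns when the fingers have stopped.
- robot.dwell(seconds).
- robot.ik(position, orientation): joint angles nearest the present ones, or None.
- robot.grab_frame(name): name is "side" or "top"; returns (picture, depth): 480x640x3 uint8, red, green, blue; 480x640 float32, m along the optical axis (not along the pixel's ray), 0 where there is no reading.
- robot.camera_info(name): a dict with "vfov" (degrees; the focal length in pixels is half the picture's height over the tangent of half this angle, whatever the lens; pixels are square), "cx", "cy" (the principal point, pixels), "view" (4x4, takes a point from world to camera coordinates). Camera axes: x right, y down, z forward; pixel columns grow to the right and rows downward; lengths in m; the calibration is good to about 2 mm. A picture is of the moment at which its call begins. camera_info takes no time and is no camera call.
A pose or a line that the arm cannot do raises robot.Unreachable and nothing moves.
- robot.job_done(): hands the job in; it is judged then, once.
Readings, each from a call of its own:
- robot.read_t(): time.
- robot.read_qpos(): joint angles.
- robot.read_qvel(): joint speeds.
- robot.read_effort(): joint torques, N m.
- robot.read_position(): TCP position.
- robot.read_tcp_rot(): TCP orientation.
- robot.read_force(): force on the tool from outside, world axes, zero at the start.
- robot.read_ft_torque(): the same for the moment, N m.
- robot.read_grip_width(): opening from 0.0 (shut) to 1.0 (fully open).
- robot.read_finger_force(): force on a finger pad.
Only numpy, scipy, OpenCV 4.12 (cv2) and the standard library are available. Lean on these libraries where they do the work, as an engineer would, in place of code of your own. Each camera call takes 0.05 s, during which the arm holds its last target. There are 200 camera calls.

## Task

The white sorting board carries a mix of orange guide rollers and flat aluminium modules. Tip the board with one of its yellow press tabs so that all three rollers roll off into the blue trough while both modules stay on the board; never touch the rollers with the robot, and if a module lies in a roller's way, shift it to another spot on the board, tipping more than once if need be. Then put both modules in the black tray, lying flat on its floor, right way up and not on top of one another, and leave the green box, the bottle and the screwdriver where they are.

Things in the scene. Friction and masses are not known exactly. Their poses are not given: they have to be found in the camera images.
- board (a joint): tilt of the white sorting board (rad): 0 level, up to 0.28 at its stop, when its far edge (board +x, over the trough) is lowest. A spring holds it level and returns it when let go; it takes about 6 N on a yellow tab to start and 8 to 10 N for full tilt, 25 mm down at the tab.
- board_top (a point): top face of the board at its centre, on the tilt axis, 100 mm above the table when level; x points downhill to the trough, y along the tilt axis, z up. Board 260 (x) by 290 (y) by 6 mm; rails 6 mm high, 5 mm thick on both y edges and the uphill edge, downhill edge open. Parts start in two rows (x) and three columns (y), mixed, so a module may lie downhill of a roller.
- tab_left (a point): top face of the yellow press tab (sticks out 50 mm beyond the board's +y edge, 70 mm along x), at board x = 90, y = +175 mm, level with the board's top: press it down to tip the board
- tab_right (a point): the same tab on the -y edge, at board x = 90, y = -175 mm
- trough_in (a point): centre of the floor of the blue catch trough, fixed beyond the board's downhill edge; axes as the level board. Inside 100 mm (x) by 310 mm (y), near wall 30 mm, far wall 110 mm, end walls 80 mm high above the table.
- roller_a: orange plastic guide roller, a smooth cylinder 28 mm in diameter and 60 mm long, about 45 g, with black hubs; origin at its centre, own y along its axis. It lies on the board with its axis roughly along the board's y and rolls freely.
- roller_b: orange plastic guide roller, a smooth cylinder 28 mm in diameter and 60 mm long, about 45 g, with black hubs; origin at its centre, own y along its axis. It lies on the board with its axis roughly along the board's y and rolls freely.
- roller_c: orange plastic guide roller, a smooth cylinder 28 mm in diameter and 60 mm long, about 45 g, with black hubs; origin at its centre, own y along its axis. It lies on the board with its axis roughly along the board's y and rolls freely.
- module_a: flat module housing, aluminium, 108 x 41 x 14 mm (own x, y, z), about 190 g, with a blue strip at one end and a green circuit edge with gold contacts at the other; origin at the centre of its underside, z up. It slides only if pushed: it grips the board even at full tilt, and stops any roller that runs into it.
- module_b: flat module housing, aluminium, 108 x 41 x 14 mm (own x, y, z), about 190 g, with a blue strip at one end and a green circuit edge with gold contacts at the other; origin at the centre of its underside, z up. It slides only if pushed: it grips the board even at full tilt, and stops any roller that runs into it.
- tray_in (a point): centre of the floor of the low black module tray, fixed on the table, left or right of the board; floor 4 mm above the table, inside 260 mm (own x) by 130 mm (own y), rim 18 mm above the table. Two modules fit end to end along x.
- green_box: green lidded box, 150 x 110 x 77 mm, a bystander on the side away from the tray; origin under its centre
- bottle: closed bottle with a red cap, 54 mm across, 150 mm high, a bystander; origin under its centre
- driver: light grey electric screwdriver lying along its own x, about 225 x 40 x 40 mm, a bystander; origin on its underside
Mind the look-alikes: they are no part of the job. Leave any pink or turquoise look-alike of the roller_b alone.

How it is judged:
By the outcome, as a careful person would: the job done as asked, in the order asked, and still so for the second after the job is handed in, with the robot touching nothing.
It also fails if it takes over 72 s, if anything falls off the work surface, if the arm or the gripper's body presses on something with over 40 N, if the wrist force passes 120 N, or if a joint passes its speed limit or range.

## Working session

There is one attempt and no reset: what is moved stays moved. The work goes in short steps, each a Python script; the robot and the scene stay as the last script left them, time stands still between calls to the robot, and variables do not carry over. Pictures are saved under pics/ and viewed, at most 10 in all, crops included, and the job is handed in when it is done.

```bash
ls; mkdir -p pics
cat > h.py <<'E'
import numpy as np, cv2
from rig import robot
def snap(n,f):
    im,d=robot.grab_frame(n); cv2.imwrite(f'pics/{f}.png',im[:,:,::-1]); np.save(f'pics/{f}.npy',d); return im,d
def cam(n):
    c=robot.camera_info(n); f=240/np.tan(np.radians(c['vfov']/2)); return f,c['cx'],c['cy'],np.array(c['view'])
def px2w(n,u,v,d):
    f,cx,cy,V=cam(n); p=np.array([(u-cx)/f*d,(v-cy)/f*d,d,1]); return (np.linalg.inv(V)@p)[:3]
def px2z(n,u,v,z):
    f,cx,cy,V=cam(n); I=np.linalg.inv(V); o=I[:3,3]; r=I[:3,:3]@np.array([(u-cx)/f,(v-cy)/f,1]); return o+r*(z-o[2])/r[2]
def w2px(n,p):
    f,cx,cy,V=cam(n); q=V@np.append(p,1); return q[0]/q[2]*f+cx,q[1]/q[2]*f+cy
def cloud(n,d):
    v,u=np.mgrid[:480,:640]; f,cx,cy,V=cam(n); P=np.stack([(u-cx)/f*d,(v-cy)/f*d,d,np.ones_like(d)],-1); return (P@np.linalg.inv(V).T)[...,:3]
E
python3 - <<'E'
from h import *
for n in('top','side'):
    snap(n,n+'0'); print(cam(n))
print(robot.read_tcp_rot(),robot.read_t())
E
```

```text
pics
(np.float64(462.4998201636646), 319.7322916270461, 250.3714917765791, array([[ 0.02671959, -0.9996307 , -0.00495253, -0.02318592],
       [-0.98515118, -0.02549138, -0.16978617,  0.50587364],
       [ 0.16959722,  0.00941561, -0.98546848,  0.91457089],
       [ 0.        ,  0.        ,  0.        ,  1.        ]]))
(np.float64(583.4887578405115), 322.4779339462807, 238.909093802104, array([[ 0.97402599, -0.22629644, -0.00795582, -0.47802418],
       [-0.17618272, -0.73531915, -0.6544199 ,  0.15378485],
       [ 0.14224283,  0.63882366, -0.75608948,  1.13028948],
       [ 0.        ,  0.        ,  0.        ,  1.        ]]))
[[ 9.42120744e-01 -3.35273585e-01 -3.57153737e-04]
 [-3.35273738e-01 -9.42119604e-01 -1.47382708e-03]
 [ 1.57653751e-04  1.50826733e-03 -9.99998850e-01]] 0.1
```

View pics/top0.png

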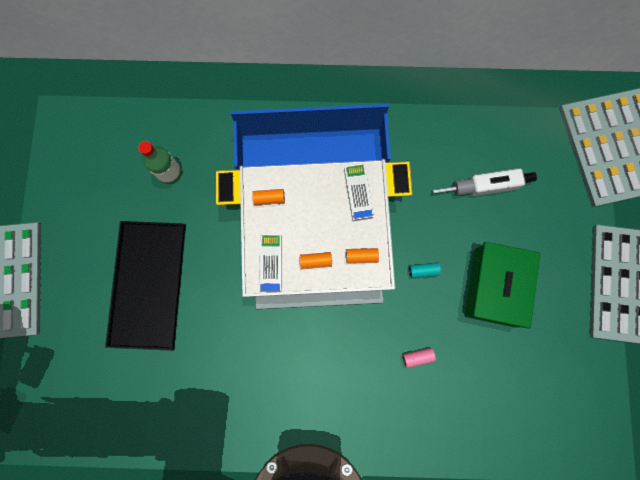

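View pics/side0.png

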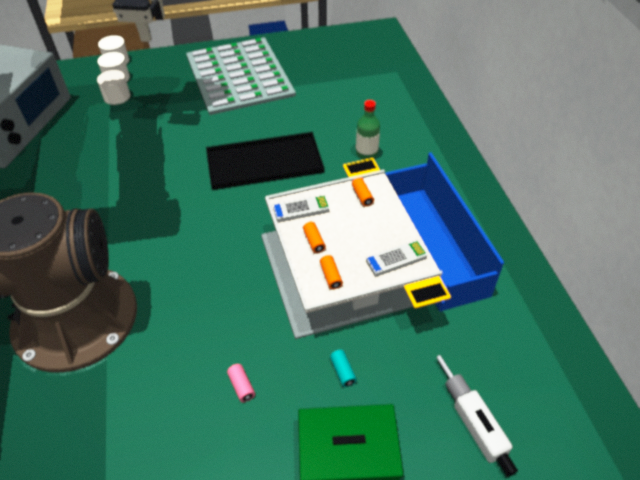

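The top view shows three orange rollers, at (268,197), (316,261) and (362,256), and pink (419,357) and turquoise (425,270) look-alikes off the board. The modules are at (358,193), blocking the right roller, and (270,263), which blocks nothing. The tabs are at (228,187) and (398,179), and the tray is at (146,285). I'll measure these from the depth image and check them in a close crop.

Run:
```python
from h import *
im=cv2.imread('pics/top0.png'); d=np.load('pics/top0.npy'); P=cloud('top',d); hsv=cv2.cvtColor(im,cv2.COLOR_BGR2HSV)
roi=np.zeros((480,640),bool); roi[100:300,210:415]=1
def rect(m,name,amin=60):
    n,L,S,C=cv2.connectedComponentsWithStats(m.astype(np.uint8))
    for i in range(1,n):
        if S[i,4]<amin: continue
        p=P[L==i]; r=cv2.minAreaRect((p[:,:2]*1000).astype(np.float32)); print(name,S[i,:].tolist(),'px',C[i].round(0),'ctr',np.round(r[0],1),'size',np.round(r[1],1),round(r[2],1),'z',np.median(p[:,2]).round(4))
z=P[...,2]; H,S_,V_=[hsv[...,i] for i in range(3)]
rect(roi&(H>3)&(H<16)&(S_>150),'roller')
rect(roi&(z>.108)&(z<.122)&~((H>3)&(H<16)&(S_>100)),'module')
rect(roi&(H>20)&(H<35)&(S_>150),'tab')
rect(roi&(z>.085)&(z<.104)&(S_<60)&(V_>120),'board',500)
m=(V_<45)&(z<.03); m[:215]=0; m[355:]=0; m[:,:95]=0; m[:,200:]=0
rect(m,'tray',500)
c=cv2.resize(im[150:300,210:415],None,fx=3.9,fy=3.9,interpolation=cv2.INTER_CUBIC); cv2.imwrite('pics/crop0.png',c)
```

```text
roller [253, 189, 31, 16, 288] px [268. 197.] ctr [597.   92.4] size [25.6 59.1] 6.1 z 0.1241
roller [347, 249, 32, 14, 299] px [362. 255.] ctr [434.5 -51.5] size [ 58.7 183.5] 52.5 z 0.1243
roller [300, 253, 32, 15, 292] px [315. 260.] ctr [415.6  -5.7] size [144.6  58.6] 2.6 z 0.1244
module [358, 104, 31, 5, 89] px [373. 106.] ctr [ 795.4 -110.8] size [ 8.2 61.2] 4.0 z 0.1098
module [230, 106, 128, 9, 373] px [293. 110.] ctr [783.   50.4] size [  8.9 257.8] 4.5 z 0.11
module [344, 165, 30, 55, 1131] px [358. 192.] ctr [612.9 -83.1] size [109.5  41.6] 10.2 z 0.1139
module [259, 236, 23, 56, 1203] px [270. 263.] ctr [467.1  83.8] size [106.8  41. ] 1.3 z 0.1137
tab [386, 162, 26, 35, 439] px [397. 179.] ctr [ 530.3 -110.6] size [ 71.5 415.5] 65.4 z 0.0997
tab [216, 170, 24, 35, 445] px [229. 187.] ctr [504.6 111.5] size [408.   70.4] 29.3 z 0.0998
board [240, 159, 155, 138, 14296] px [315. 226.] ctr [5.443e+02 3.000e-01] size [261.  290.4] 4.3 z 0.0996
tray [106, 221, 80, 129, 8417] px [146. 286.] ctr [430.6 356.1] size [139.1 266.6] 89.1 z 0.0037
```

View pics/crop0.png

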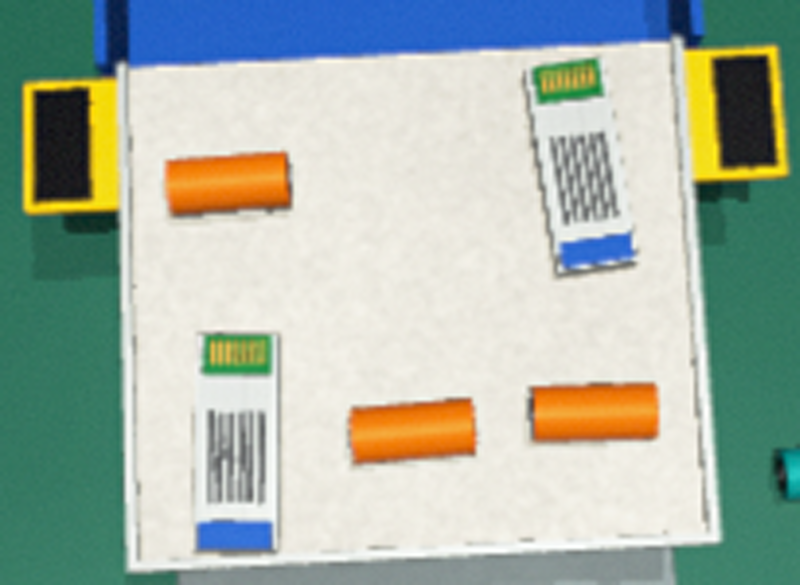

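The crop confirms the layout: rollers at (228,183), (412,431) and (594,411), modules at (580,165) and (236,440), in crop pixels. Only the right roller is blocked. The plan is to tip once, move the right module to the middle column, and tip again.

```bash
cat >> h.py <<'E'
def down(phi,pos):
    """tool down, closing line at angle phi (deg, mod 180), nearest to present joints"""
    q0=np.array(robot.read_qpos()); best=None
    for k in (0,180):
        a=np.radians(phi+k); R=np.array([[-np.sin(a),np.cos(a),0],[np.cos(a),np.sin(a),0],[0,0,-1]]).T
        q=robot.ik(pos,R)
        if q is not None:
            c=np.abs(np.array(q)-q0).max()
            if best is None or c<best[0]: best=(c,R)
    return best[1]
B0=np.array([.5443,.0003]); BY=4.3
def b2w(x,y):
    a=np.radians(BY); return B0+np.array([x*np.cos(a)-y*np.sin(a),x*np.sin(a)+y*np.cos(a)])
def at(xy,z): return [float(xy[0]),float(xy[1]),float(z)]
def tip(depth=.021,hold=1.2):
    t=b2w(.09,.178); R=down(BY,at(t,.18))
    robot.goto(at(t,.18),R); robot.servo_line(at(t,.105),speed=.2)
    robot.servo_line(at(t,.100-depth),speed=.04); print('press F',np.round(robot.read_force(),1))
    robot.dwell(hold); robot.servo_line(at(t,.106),speed=.06); robot.servo_line(at(t,.18),speed=.25)
E
python3 - <<'E'
from h import *
for (u,v,z) in ((168,165,.05),(158,158,.08),(147,148,.15)): print(px2z('top',u,v,z))
robot.move_gripper(0.0); tip(); print(robot.read_t(),np.round(robot.read_force(),1)); snap('top','t1'); 
im,_=snap('side','s1')
E
```

```text
[0.68099304 0.31762914 0.05      ]
[0.68480704 0.32878219 0.08      ]
[0.67804078 0.32475996 0.15      ]
press F [-3.7  1.1  9.7]
7.25 [ 0.4 -0.3 -0.3]
```

View pics/s1.png

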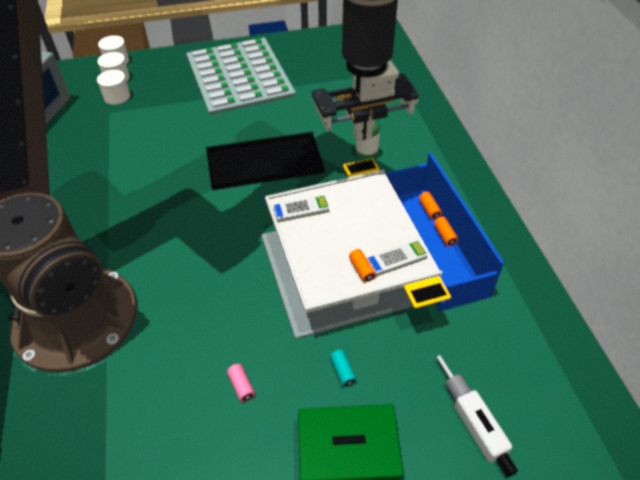

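After the first tip, two rollers are in the trough at (431,205) and (446,231). The third rests against the module's blue end at (361,265). Next I'll re-measure the module and shift it to the middle column.

```bash
cat >> h.py <<'E'
def modules(f):
    im=cv2.imread(f'pics/{f}.png'); d=np.load(f'pics/{f}.npy'); P=cloud('top',d); h=cv2.cvtColor(im,cv2.COLOR_BGR2HSV); z=P[...,2]
    o=(h[...,0]>3)&(h[...,0]<16)&(h[...,1]>100)
    o=cv2.dilate(o.astype(np.uint8),np.ones((3,3)))>0
    m=(z>.108)&(z<.122)&~o; m[:150]=0; m[300:]=0; m[:,:240]=0; m[:,395:]=0
    n,L,S,C=cv2.connectedComponentsWithStats(m.astype(np.uint8)); out=[]
    for i in range(1,n):
        if S[i,4]<600: continue
        (c,s,a)=cv2.minAreaRect((P[L==i][:,:2]*1000).astype(np.float32))
        if s[0]<s[1]: a-=90
        out.append((np.array(c)/1000,a)); print('mod',np.round(c,1),np.round(s,1),round(a,1),C[i].round())
    return out
E
python3 - <<'E'
from h import *
ms=modules('t1'); c,a=min(ms,key=lambda m:m[0][1])
assert abs(c[1]+.083)<.02 and abs(a)<25
R=down(a+90,at(c,.18)); 
robot.goto(at(c,.18),R); robot.move_gripper(.61); robot.servo_line(at(c,.106),speed=.15)
robot.move_gripper(0); print('grip',robot.read_grip_width()*88,robot.read_finger_force())
robot.servo_line(at(c,.145),speed=.15)
t=b2w(.055,.012); R2=down(BY+90,at(t,.145)); robot.servo_line(at(t,.145),R2,speed=.15)
robot.servo_line(at(t,.1065),speed=.08); print(np.round(robot.read_force(),1))
robot.move_gripper(.65); robot.servo_line(at(t,.18),speed=.2); print(robot.read_t())
robot.move_gripper(0); tip(); print(robot.read_t()); snap('top','t2'); modules('t2')
snap('side','s2')
E
```

```text
mod [615.3 -82.9] [106.8  41.4] 9.8 [358. 191.]
mod [467.3  83.7] [107.1  41.4] 1.7 [270. 263.]
grip 41.019030369391494 30.00097632408142
[-4.4 -0.9  6.5]
13.3667
press F [-4.1  1.   8.9]
19.1917
mod [595.7  15.5] [108.4  41. ] 4.3 [308. 199.]
mod [467.2  83.8] [106.8  41.1] 1.3 [270. 263.]
```

View pics/s2.png

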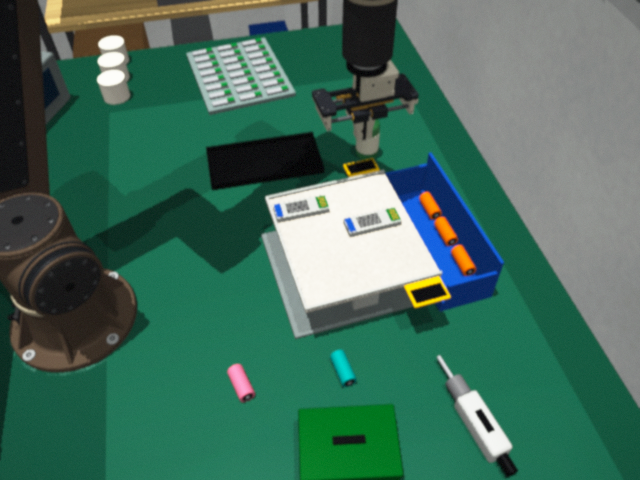

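All three rollers are now in the trough, at (431,205), (446,231) and (464,260), and both modules are still on the board. Next I'll move the modules to the tray.

Run:
```python
from h import *
ms=sorted(modules('t2'),key=lambda m:m[0][1]); T=np.array([.4306,.356]); ta=np.radians(-.9); ex=np.array([np.cos(ta),np.sin(ta)])
for (c,a),s in zip(ms,(.062,-.062)):
    R=down(a+90,at(c,.17)); robot.goto(at(c,.17),R); robot.move_gripper(.61)
    robot.servo_line(at(c,.106),speed=.15); robot.move_gripper(0); print('grip',robot.read_grip_width()*88)
    robot.servo_line(at(c,.16),speed=.2)
    t=T+s*ex; R=down(89.1,at(t,.1)); robot.goto(at(t,.16),R); robot.servo_line(at(t,.03),speed=.15)
    robot.servo_line(at(t,.0110),speed=.05); print(np.round(robot.read_force(),1),robot.read_position())
    robot.move_gripper(.64); robot.servo_line(at(t,.16),speed=.2); print(robot.read_t())
robot.goto([.226,.636,.227],down(70.4,[.226,.636,.227])); print(robot.read_t())
im,d=snap('top','t3'); snap('side','s3'); P=cloud('top',d); z=P[...,2]
m=((z>.012)&(z<.03)&(im.max(2)>60)).astype(np.uint8); m[:215]=0; m[355:]=0; m[:,:100]=0; m[:,200:]=0
n,L,S,C=cv2.connectedComponentsWithStats(m)
for i in range(1,n):
    if S[i,4]>200:
        p=P[L==i]; r=cv2.minAreaRect((p[:,:2]*1000).astype(np.float32)); print(np.round(r[0],1),np.round(r[1],1),round(r[2],1),'z',np.percentile(p[:,2],[5,50,95]).round(4))
```

```text
mod [595.7  15.5] [108.4  41. ] 4.3 [308. 199.]
mod [467.2  83.8] [106.8  41.1] 1.3 [270. 263.]
grip 40.49652468293664
[-2.3 -0.2  2.5] [0.49246388 0.3550062  0.01095543]
27.2083
grip 40.5849927120896
[0.7 0.3 1.9] [0.36862669 0.35705644 0.0108984 ]
34.05
36.15
[492.  354.8] [ 43.4 107.8] 89.3 z [0.0144 0.0176 0.0205]
[369.1 356.2] [ 43.7 107.9] 88.9 z [0.0143 0.0176 0.0206]
```

View pics/t3.png

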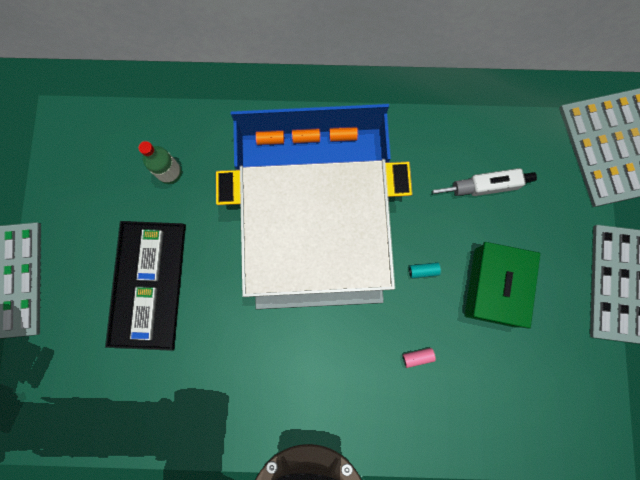

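The final view shows both modules flat and separate in the tray, at (149,255) and (143,313). The three rollers are in the trough at (269,137), (306,136) and (343,134). The bystanders and look-alikes haven't moved, so I'm handing in.

```bash
python3 -c "
from h import *
print(robot.job_done())"
```

```text
the job is handed in; nothing more can be done
None
```

The job is handed in at about 36 s: all three rollers are in the blue trough after two tips, both modules lie flat, right way up and apart in the black tray, and the green box, bottle, screwdriver and look-alikes stayed where they were.

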